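# Shut and fasten the sample case

## Robot

A 6-joint arm with a two-finger parallel gripper is mounted at the origin on the work surface. World frame = base frame: x ahead of the robot, y to its left, z up, the work surface at z = 0. Lengths are in mm, angles in rad, forces in N, time in s.
With the tool pointing down it reaches from about 350 to 775 mm from the base axis. Payload 7.3 kg.
Tool frame: the origin (TCP) lies on the centre line of the jaws, within the pads' length; the fingertips stand 22 mm ahead of it and the grasp point (between the pads) lies 3 mm ahead of it; z points along the fingers, y is the direction in which the jaws open and shut (so a half turn about z gives the same grasp; the last joint's range is limited). The gripper opens to 92 mm and grips with 3 to 60 N. Pads are 19 mm wide; open, the fingers measure 130 mm over their backs; the gripper's body (75 mm by 190 mm) begins 47 mm behind the grasp point.
Start: joints at [-1.397, 0.342, 1.524, -0, 1.275, -0.146], TCP at [165.07, -498.392, 248.741] pointing down, gripper open.
Joint ranges: [-2.53, 2.53], [-0.77, 2.02], [0.04, 2.7], [-1, 4.14], [0.28, 2.66], [-3.11, 3.11]. Speed limits (rad/s): [2.57, 2.57, 3.14, 3.14, 3.14, 3.14].

## Interface

Orientations are given as [roll, pitch, yaw] about the fixed x, y, z axes, in that order (R = Rz(yaw) Ry(pitch) Rx(roll)).
In Python, from plant import bot gives the robot as it stands.
- The arm moves only by the tool play_rows, never from a script. Its argument "moves" is one flat list of numbers, 5 for each row, row after row: the closure in counts, from 0 (fully open) to 255 (shut), then the shift along the tool's x, y, z in mm, then the turn about the tool's z in degrees. A call has 1 to 8 rows; each row is the pose to reach, as a shift and turn from the pose commanded when the call began, along the tool's axes at that moment; what a row does not reach only later rows make up. A row lasts 1/12 s, in which the tool goes at most 41.7 mm and 7.16 degrees, less where a joint would pass 70% of its speed; a pose out of reach is approached as far as the arm can. A call with a gripper value outside its range is refused whole. The fingers move at their own pace and stop on an object; the grip force is fixed at half the most. Time passes only in rows, so rows that repeat a pose let the fingers close. It gives the time, the measured TCP pose, the force and the opening at its end, in the units of the state.
- bot.get_obs(): the state, without advancing time (a new reading comes with each control period).
- bot.capture(name): name is "side" or "top" or "wrist"; returns a dict with "color" (400x640x3 uint8, red, green, blue), "fx", "fy", "cx", "cy" (pixels), "k1" (the pictures are not rectified: a ray, as slopes to the right and down, at radius r is drawn at 1 + k1 r^2 times it, then the intrinsics apply), "world_to_cam" (4x4, takes a point from world to camera coordinates); the wrist camera has in their place "T_tool_cam" (4x4, takes a point from camera to tool coordinates, whose origin is the TCP and whose axes are the flange's). Camera axes: x right, y down, z forward; pixel columns grow to the right and rows downward; lengths in mm; the calibration is good to about 2 mm. A picture is of the moment at which its call begins: read the wrist's pose just before it. There is no depth.
- bot.close_job(): hands the job in, once; it reports no verdict.
The state is a dict: "time": time; "joint_positions": joint angles; "dq": joint speeds; "tau": joint torques, N m; "tool_pos": TCP position; "tcp_rot": TCP orientation; "contact_force": force on the tool from outside, world axes, zero at the start; "moment": the same for the moment, N m; "grip_width": finger opening in mm.
Only numpy, scipy, OpenCV 4.12 (cv2) and the standard library are available. Lean on these libraries where they do the work, as an engineer would, in place of code of your own. Each camera call takes 0.05 s, during which the arm holds its last target.

## Task

The sample case is packed for transport: shut its lid fully, and only then swing the steel hasp up and over so that it lies flat on the lid with the catch standing up through its slot. Leave the bottles, glassware and other things around it where they are.

Things in the scene. Friction and masses are not known exactly. Their poses are not given: they have to be found in the camera images.
- case: Grey plastic sample case with aluminium corners, standing fixed on the bench (it does not move): 150 mm front to back (x), 260 mm wide (y), walls 95 mm tall, 115 mm tall over the shut lid. Origin: centre of its underside. Its -x axis points out of its front, where the hasp's bracket is; its +x side carries the lid's hinge; z up. It is filled with capped bottles that stay below the rim.
- lid (a joint): Angle of the case's lid about a level hinge along the case's y: 0 = shut (its stop), growing as it opens, to 1.9 rad. The lid is a flat slab 154 mm front to back, 264 mm wide, 20 mm thick, 0.35 kg. Its hinge is stiff, so it stays wherever it is left; about 5 N at its front edge moves it.
- lid_hinge (a point): Point on the lid's hinge axis, middle of the width, level with the rim of the walls: 79 mm behind (+x) and 95 mm above the case's origin. The axis is the case's y. With the lid shut its upper face is 20 mm above this point.
- lid_edge (a point): Middle of the lid's front edge on its upper (outer) face, 154 mm from the hinge axis along the lid. It moves with the lid; with the lid shut it is 75 mm in front of the case's origin, 115 mm up.
- catch (a point): Top of the catch: a steel staple (upright loop of 6 mm wire, 20 mm long along case x, 6 mm wide, standing 19 mm above the lid's upper face) in the middle of the lid's width, 39 mm back from its front edge. It moves with the lid.
- hasp (a joint): Angle of the steel hasp about its own level hinge, which is along the case's y at the top of the case's front: 0 = lying flat on the shut lid with the catch standing up through its slot (its stop), 1.57 = standing straight up, 3.14 = sticking straight out in front of the case, 3.3 = its other stop. Its hinge is stiff, so it stays wherever it is left; about 1 N at its end moves it.
- hasp_hinge (a point): Point on the hasp's hinge axis, in the middle: 82 mm in front (-x) of the case's origin and 118 mm above it; the axis is the case's y.
- hasp_end (a point): Centre of the hasp's solid end plate, 76 mm from its hinge axis. The hasp is a steel strap 36 mm wide (along case y), 5 mm thick, 100 mm long in all, with a slot 32 mm by 16 mm centred 46 mm from the hinge axis; the end plate runs from 62 to 90 mm, and beyond it the last 10 mm turn up as a lip (away from the lid when it lies on the lid). The point's x axis points along the strap away from the hinge, its y is the case's y.
- amber_bottle: Bystander: brown glass bottle with black cap, 60 mm across, 145 mm tall. Origin: middle of its underside.
- white_jar: Bystander: white plastic jar, 60 mm across, 65 mm tall. Origin: middle of its underside.
- flask: Bystander: conical glass flask, 80 mm across at the foot, 122 mm tall. Origin: middle of its underside.
- dish: Bystander: white shallow dish, 90 mm across, 18 mm tall. Origin: middle of its underside.
- spatula: Bystander: steel spatula lying flat, 190 mm long. Origin: on its underside, near its middle; x along it.
- beaker: Bystander: glass beaker, 72 mm across, 95 mm tall. Origin: middle of its underside.
- squat_can: Bystander: grey can, 56 mm across, 80 mm tall. Origin: middle of its underside.

How it is judged (in metres and radians):
On the way:
1. the lid is shut while the hasp is still off it (value of joint lid below 0.05 rad and value of joint hasp above 0.9 rad), for 0.2 s.
At the end, for the whole second after the job is handed in: The lid is shut to within 0.05 rad and the hasp lies over the catch to within 0.08 rad of flat, both at rest (value of joint lid below 0.05 rad and value of joint hasp below 0.08 rad and velocity of joint each of hasp, lid below 0.1 rad/s); the robot touches nothing.
It fails at once if the hasp is folded in over the case (below 0.9 rad) while the lid is still open (above 0.15 rad) (value of joint lid above 0.15 rad and value of joint hasp below 0.9 rad).
It fails at once if a bystander is moved by more than 30 mm (distance of any of amber_bottle, white_jar, flask, dish, spatula, beaker, squat_can from where it was at the start of the episode above 0.03 m).
It fails at once if a bystander is tipped over (angle between any of amber_bottle, white_jar, flask, dish, beaker, squat_can's own z axis and vertical above 0.5 rad).
It also fails if it takes over 67 s, if anything falls off the work surface, if the arm or the gripper's body presses on something with over 40 N, if the wrist force passes 120 N, or if a joint passes its speed limit or range.

## Working session

There is one attempt and no reset: what is moved stays moved. The work goes in short steps, Python scripts to look and compute and a tool call to move; the robot and the scene stay as the last step left them, time stands still between calls to the robot, and variables do not carry over. Pictures are saved under pics/ and viewed, and the job is handed in when it is done.

Besides the shell and the picture viewer there is one more tool, called after "Emit:" as name(argument=value, ...) on one line, values as JSON. play_rows: Moves the arm, as the interface text tells. Its arguments: {"type":"object","properties":{"moves":{"type":"array","items":{"type":"number"}}},"required":["moves"]}

```bash
mkdir -p pics; ls; python3 - <<'E'
from plant import bot
import cv2,numpy as np
print(bot.get_obs())
for n in ["side","top","wrist"]:
    c=bot.capture(n); cv2.imwrite(f"pics/{n}0.png",c["color"][:,:,::-1])
    print(n,{k:(np.round(v,3).tolist() if k!="color" else 0) for k,v in c.items()})
E
```

```text
pics
{'time': 0.0, 'joint_positions': array([-1.39699324e+00,  3.42717373e-01,  1.52500226e+00, -1.16746536e-06,
        1.27541632e+00, -1.45994738e-01]), 'dq': array([-0.00016558,  0.00114849, -0.00070567,  0.00095837,  0.0001271 ,
       -0.00068582]), 'tau': array([ 2.09024515e-04, -4.31244421e+01, -2.44222820e+01,  7.19266268e-02,
        5.60265896e-02, -1.28948964e-04]), 'tool_pos': array([ 165.00498146, -498.00319138,  248.05287309]), 'tcp_rot': array([-3.14006560e+00, -2.23410217e-04,  3.19797997e-01]), 'contact_force': array([-0.3578807 , -0.07389246, -0.49453655]), 'moment': array([ 0.02732925,  0.00915474, -0.00071678]), 'grip_width': 91.80022417621772}
side {'color': 0, 'fx': 411.318, 'fy': 411.318, 'cx': 318.485, 'cy': 205.401, 'k1': -0.1, 'world_to_cam': [[0.954, -0.299, -0.003, -469.904], [-0.148, -0.464, -0.873, 165.128], [0.26, 0.833, -0.488, 1254.819], [0.0, 0.0, 0.0, 1.0]]}
top {'color': 0, 'fx': 463.704, 'fy': 463.704, 'cx': 311.082, 'cy': 196.591, 'k1': -0.122, 'world_to_cam': [[-0.022, -1.0, -0.002, 7.126], [-0.983, 0.022, -0.183, 518.828], [0.183, -0.002, -0.983, 1432.259], [0.0, 0.0, 0.0, 1.0]]}
wrist {'color': 0, 'fx': 282.045, 'fy': 282.045, 'cx': 320.26, 'cy': 202.929, 'k1': -0.0, 'T_tool_cam': [[-0.0, -0.968, -0.249, 67.001], [1.0, -0.0, 0.0, -0.214], [-0.001, -0.249, 0.968, -136.163], [0.0, 0.0, 0.0, 1.0]]}
```

View pics/side0.png

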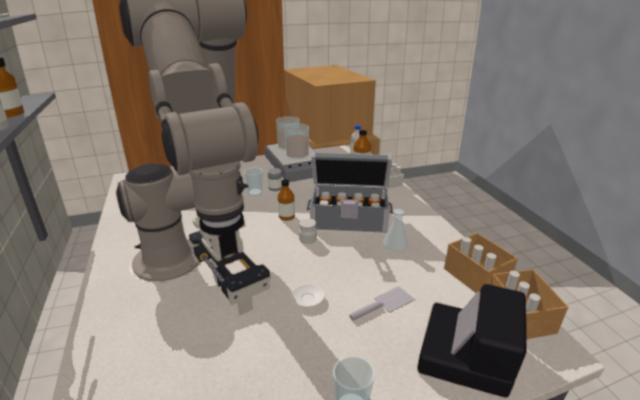

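View pics/top0.png

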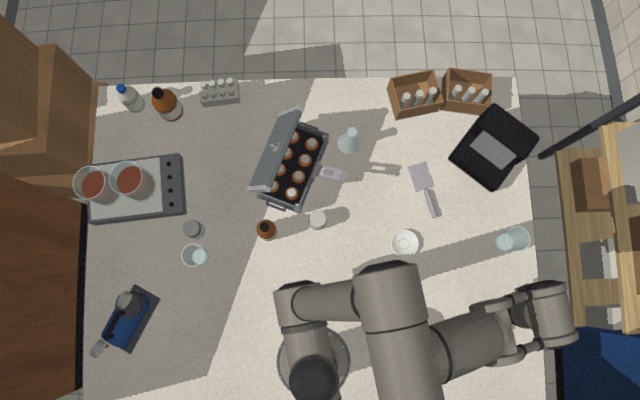

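View pics/wrist0.png

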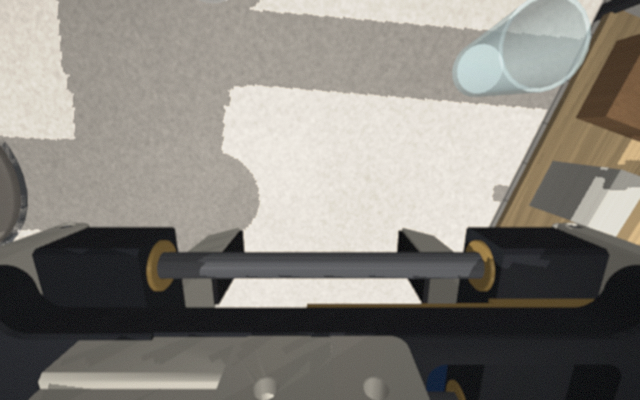

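```bash
cat > h.py <<'E'
from plant import bot
import cv2,numpy as np
def cam(n):
    c=bot.capture(n); c["K"]=np.array([[c["fx"],0,c["cx"]],[0,c["fy"],c["cy"]],[0,0,1.]]);return c
def und(c,u,v):
    # invert x*(1+k1 r^2) via OpenCV
    return cv2.undistortPointsIter(np.array([[[u,v]]],float),c["K"],np.array([c["k1"],0,0,0,0.]),None,None,(3,100,1e-12))[0,0]
def Rrpy(r):
    from scipy.spatial.transform import Rotation as R
    return R.from_euler("xyz",r).as_matrix()
def w2c(c,ob=None):
    if "world_to_cam" in c: return np.array(c["world_to_cam"])
    T=np.eye(4);T[:3,:3]=Rrpy(ob["tcp_rot"]);T[:3,3]=ob["tool_pos"]
    return np.linalg.inv(T@np.array(c["T_tool_cam"]))
def ray(c,u,v,W=None):
    W=np.array(c["world_to_cam"]) if W is None else W
    x=und(c,u,v);R=W[:3,:3];o=-R.T@W[:3,3];d=R.T@np.array([x[0],x[1],1.]);return o,d/np.linalg.norm(d)
def onz(c,u,v,z,W=None):
    o,d=ray(c,u,v,W);return o+d*(z-o[2])/d[2]
def tri(r1,r2):
    (o1,d1),(o2,d2)=r1,r2
    A=np.stack([d1,-d2],1);t=np.linalg.lstsq(A,o2-o1,rcond=None)[0]
    a=o1+t[0]*d1;b=o2+t[1]*d2;return (a+b)/2,np.linalg.norm(a-b)
def proj(c,P,W=None):
    W=np.array(c["world_to_cam"]) if W is None else W
    P=np.atleast_2d(P);r=cv2.Rodrigues(W[:3,:3])[0]
    return cv2.projectPoints(P.astype(float),r,W[:3,3].astype(float),c["K"],np.array([c["k1"],0,0,0.]))[0][:,0]
def crop(c,name,x0,x1,y0,y1,s):
    im=c["color"][y0:y1,x0:x1,::-1];cv2.imwrite("pics/"+name,cv2.resize(im,None,fx=s,fy=s,interpolation=cv2.INTER_CUBIC))
E
python3 - <<'E'
from h import *
t=cam("top");s=cam("side")
crop(t,"t1.png",240,400,95,220,5)
crop(s,"s1.png",270,430,140,260,5)
E
```

```text
(no output)
```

View pics/t1.png

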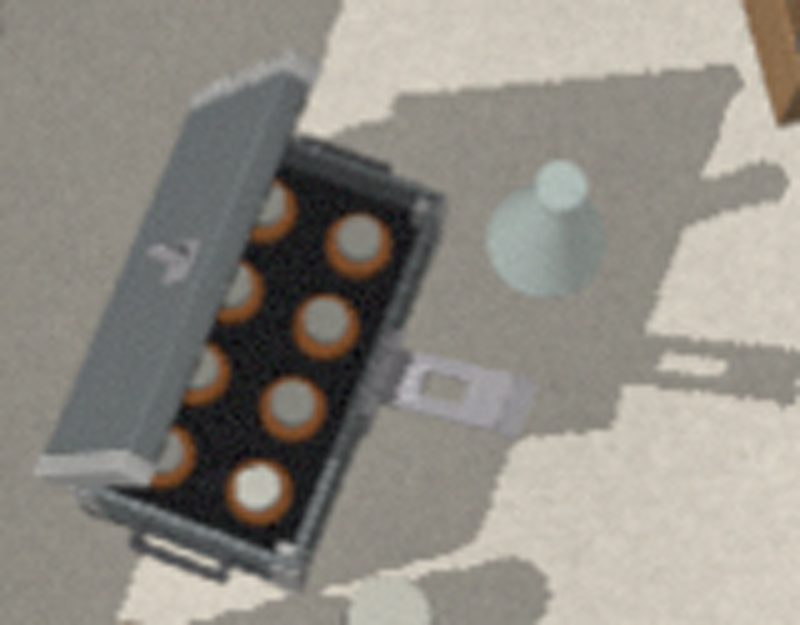

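View pics/s1.png

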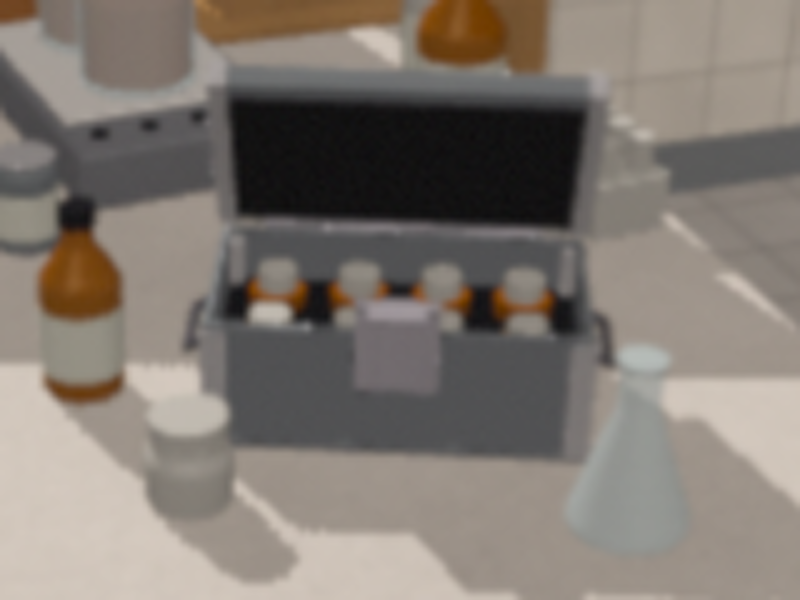

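```bash
python3 - <<'E'
from h import *
t=cam("top");s=cam("side")
T=lambda u,v:(240+u/5,95+v/5)
S=lambda u,v:(270+u/5,140+v/5)
np.set_printoptions(precision=1,suppress=True)
a=onz(t,*T(437,197),95);b=onz(t,*T(295,580),95);c=onz(t,*T(88,497),95)
print("front rim",a,b,np.linalg.norm(a-b),"rear",c,np.linalg.norm(c-b))
a2=onz(s,*S(203,324),95);b2=onz(s,*S(594,330),95);print("side rim",a2,b2,np.linalg.norm(a2-b2))
a2=onz(s,*S(203,443),0);b2=onz(s,*S(590,455),0);print("side foot",a2,b2,np.linalg.norm(a2-b2))
# lid front edge, inner/outer: side top edge of lid
for nm,p,q in [("lid edge L",(215,95),(150,485)),("lid edge R",(605,100),(310,75)),("hasp tip L",(357,392),(505,437)),("hasp tip R",(438,392),(535,385)),("hasp root L",(362,305),(375,390)),("hasp lip tip",(397,392),(525,410))]:
    print(nm,*tri(ray(s,*S(*p)),ray(t,*T(*q))))
for nm,q,z,r in [("jar",(390,615),65,0),("flasktop",(562,187),122,0)]: print(nm,onz(t,*T(*q),z))
for nm,q,z in [("amber",(265,229),145),("jar",(317,216),65),("dish",(405,242),18),("spat",(425,190),0),("can",(193,228),80),("beaker",(190,252),95)]: print(nm,onz(t,*q,z))
E
```

```text
front rim [709.7 -60.7  95. ] [465.9  33.7  95. ] 261.3550973779852 rear [520.7 161.   95. ] 138.62821540381063
side rim [474.8  29.5  95. ] [717.3 -56.4  95. ] 257.3057636921271
side foot [474.6  33.1   0. ] [720.3 -61.6   0. ] 263.32921934716944
lid edge L [505.6 110.7 221. ] 6.171944197509931
lid edge R [746.3  15.7 224.7] 5.514505851490325
hasp tip L [543.8 -96.1 103.8] 14.186277611979941
hasp tip R [ 582.1 -117.1  107.1] 1.2607145421588042
hasp root L [574.  -16.8 118.2] 10.174603670581044
hasp lip tip [ 562.4 -109.3  107.4] 9.178869299159041
jar [447.1 -24.6  65. ]
flasktop [ 705.7 -137.7  122. ]
amber [406.8 133.6 145. ]
jar [453.5 -21.6  65. ]
dish [ 369.  -303.3   18. ]
spat [ 541.5 -384.1    0. ]
can [421.8 365.   80. ]
beaker [346.4 369.   95. ]
```

Emit:
play_rows(moves=[0,0,0,-40,-7,0,0,0,-80,-14,0,0,0,-90,-21,255,0,0,-90,-28,255,0,0,-90,-35,255,0,0,-90,-42,255,0,0,-90,-49,255,0,0,-90,-51])

```text
time: 1.02
tool_pos: [165.0, -498.3, 338.7]
tcp_rot: [3.142, 0.0, 1.216]
contact_force: [0.8, -0.2, 0.2]
grip_width: 63.1
```

```bash
cat >> h.py <<'E'
CX=np.array([.353,.935]);CX/=np.linalg.norm(CX);CY=np.array([-CX[1],CX[0]])
C0=np.array([618.5,56.6])
def goto(cx,cy,z):
    """shift in tool axes to bring TCP to case-frame cx,cy and height z"""
    ob=bot.get_obs();p=np.array([*(C0+cx*CX+cy*CY),z]);R=Rrpy(ob["tcp_rot"])
    print("tool shift",np.round(R.T@(p-ob["tool_pos"]),1),"turn",np.round(np.degrees(-(np.arctan2(CX[1],CX[0])-ob["tcp_rot"][2])),1))
def where():
    ob=bot.get_obs();d=ob["tool_pos"][:2]-C0
    print("t",round(ob["time"],2),"case xy",np.round([d@CX,d@CY],1),"z",np.round(ob["tool_pos"][2],1),"rot",np.round(ob["tcp_rot"],3),"F",np.round([*(ob["contact_force"][:2]@np.array([CX,CY]).T),ob["contact_force"][2]],1),"w",round(ob["grip_width"],1),np.round(ob["joint_positions"],2))
E
python3 -c "
from h import *
where();goto(60,60,340)"
```

```text
t 1.02 case xy [-679.3  228.2] z 338.7 rot [3.142 0.    1.216] F [ 0.1 -0.8  0.2] w 63.1 [-1.4   0.29  1.35 -0.    1.5  -1.04]
tool shift [738.2 173.   -1.3] turn 0.4
```

Emit:
play_rows(moves=[255,40,9,0,0,255,80,18,0,0,255,120,28,0,0,255,160,38,0,0,255,200,47,0,0,255,240,56,0,0,255,280,66,0,0,255,320,75,0,0])

```text
time: 1.68
tool_pos: [348.9, -223.7, 339.0]
tcp_rot: [3.141, 0.0, 1.209]
contact_force: [0.6, -1.0, 0.1]
grip_width: 10.0
```

Emit:
play_rows(moves=[255,40,9,0,0,255,80,18,0,0,255,120,28,0,0,255,160,38,0,0,255,180,47,0,0,255,200,56,0,0,255,200,66,0,0,255,200,75,0,0])

```text
time: 2.35
tool_pos: [489.7, -64.4, 338.6]
tcp_rot: [-3.142, 0.0, 1.212]
contact_force: [-0.1, 0.5, -0.8]
grip_width: 0.1
```

```bash
python3 -c "
from h import *
where();goto(60,60,340)
ob=bot.get_obs();c=cam('wrist');cv2.imwrite('pics/w1.png',c['color'][:,:,::-1])
W=w2c(c,ob);P=lambda x,y,z:np.array([*(C0+x*CX+y*CY),z])
for n,p in [('rimFL',(-75,130,95)),('rimFR',(-75,-130,95)),('hinge',(-82,0,118)),('end',(-158,0,118)),('rimRL',(75,130,95)),('rimRR',(75,-130,95))]: print(n,np.round(proj(c,P(*p),W),0))
t=cam('top');crop(t,'t2.png',200,400,75,225,4)
"
```

```text
t 2.35 case xy [-158.7   77.7] z 338.6 rot [-3.142  0.     1.212] F [ 0.5  0.3 -0.8] w 0.1 [-0.29  0.23  1.44 -0.    1.48  0.07]
tool shift [218.7  18.3  -1.5] turn 0.1
rimFL [[280. 117.]]
rimFR [[481. 117.]]
hinge [[384. 122.]]
end [[381. 184.]]
rimRL [[275. -19.]]
rimRR [[500. -18.]]
```

View pics/w1.png

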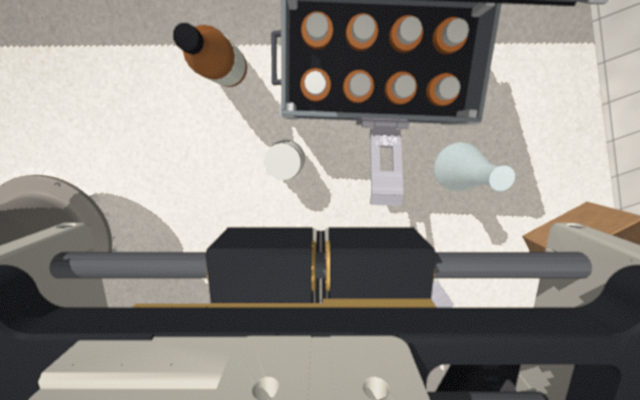

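View pics/t2.png

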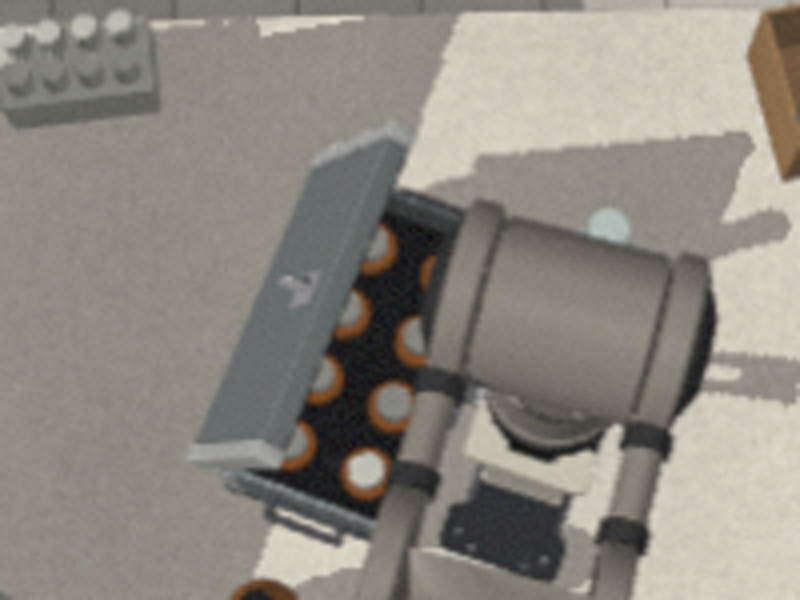

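```bash
python3 -c "
from h import *
t=cam('top');s=cam('side');np.set_printoptions(precision=0,suppress=True)
for th in (.95,1.05,1.15,1.25,1.35):
  q=[]
  for r,h in((154,0),(154,20),(0,20)):
    for y in (132,-132):
      cx=79-r*np.cos(th)+h*np.sin(th);z=95+r*np.sin(th)+h*np.cos(th);q.append([*(C0+cx*CX+y*CY),z])
  q=np.array(q);print(th,((proj(t,q)-[240,95])*5).tolist(),((proj(s,q)-[270,140])*5)[:4].tolist())
"
```

```text
0.95 [[182.13679055051443, 504.0459602646159], [338.534950091792, 85.55877299873679], [153.2883701975976, 490.7176731647571], [311.9325748107596, 69.62344030019594], [35.061593781929616, 481.9620245828884], [183.47555548890568, 98.09387683717425]] [[197.2637761044004, 109.25815599184105], [599.9547071370046, 117.89451822146816], [198.9043139901412, 83.41158600851628], [598.959584150323, 91.80849239950874]]
1.05 [[159.34698978919812, 493.76899849789527], [317.4150947264147, 73.48102909552388], [128.65103909578153, 480.2436259255405], [288.84677158171087, 57.88864161585245], [33.80799171438923, 481.92030659798706], [182.08502486913687, 98.50397361648376]] [[198.58996857939417, 89.9744741813771], [599.0502310032864, 98.42621411407706], [200.36657450593225, 66.1454556845905], [597.7060757719221, 74.36343443439753]]
1.15 [[135.25699923545318, 483.3946862613132], [294.8949085555324, 61.73037904334642], [103.10337954298092, 469.85107934930085], [264.7161418334801, 46.6929541574909], [32.841082322396744, 482.00127371575024], [180.96388794171048, 99.05244770133301]] [[200.0136714664319, 72.33
[... 267 characters left out ...]
239.8554180249343, 36.19182619792902], [32.169543774674594, 482.20363589098963], [180.1224947224773, 99.73323008728734]] [[201.51482969759826, 56.54012888813128], [596.473590022751, 64.64087135841226], [203.4864404235026, 37.481179862804765], [594.5133073048748, 45.36813358518344]]
1.35 [[84.42597994903622, 462.9078065340926], [246.80080713760105, 39.849169953010914], [50.648763605833835, 449.87622913909763], [214.59559961540293, 26.530449102890472], [31.79897170431758, 482.52487239663867], [179.56826335612703, 100.53895012743475]] [[203.07298176018975, 42.73519959249214], [594.8469618189876, 50.67377652552864], [205.1027660262264, 26.337598505281647], [592.6264618541868, 34.07586148096712]]
```

Emit:
play_rows(moves=[255,40,4,0,0,255,80,8,0,0,255,120,12,0,0,255,160,16,0,0,255,200,18,0,0,255,226,18,0,0,255,226,18,30,0,255,226,18,60,0])

```text
time: 3.22
tool_pos: [586.5, 141.0, 279.4]
tcp_rot: [3.138, -0.002, 1.211]
contact_force: [-0.2, -0.0, 0.4]
grip_width: 0.5
```

Emit:
play_rows(moves=[255,0,0,20,0,255,0,0,38,0,255,0,0,38,0,255,0,0,38,0])

```text
time: 3.55
tool_pos: [585.3, 139.2, 240.5]
tcp_rot: [-3.14, 0.001, 1.209]
contact_force: [0.7, -0.4, 1.6]
grip_width: 0.4
```

```bash
python3 -c "
from h import *
where()
t=cam('top');crop(t,'t3.png',200,400,75,225,4)
s=cam('side');crop(s,'s3.png',250,450,90,240,4)
for cyy in (60,):
  pass
for ph in (1.05,.9,.7,.5,.3,.1,0,-.03):
  r=135;print(ph, round(79-r*np.cos(ph)+20*np.sin(ph)+9.5,0), round(95+r*np.sin(ph)+20*np.cos(ph)+22,0))
"
```

```text
t 3.55 case xy [65.6 60.3] z 240.5 rot [-3.140e+00  1.000e-03  1.209e+00] F [-0.2 -0.8  1.6] w 0.4 [ 0.11  0.49  1.31 -0.    1.34  0.47]
1.05 39.0 244.0
0.9 20.0 235.0
0.7 -2.0 219.0
0.5 -20.0 199.0
0.3 -35.0 176.0
0.1 -44.0 150.0
0 -46.0 137.0
-0.03 -47.0 133.0
```

View pics/t3.png

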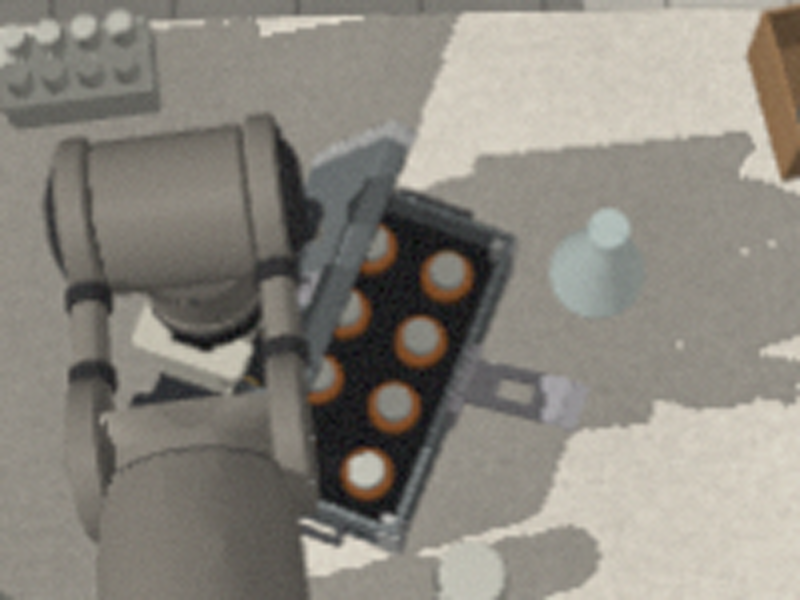

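View pics/s3.png

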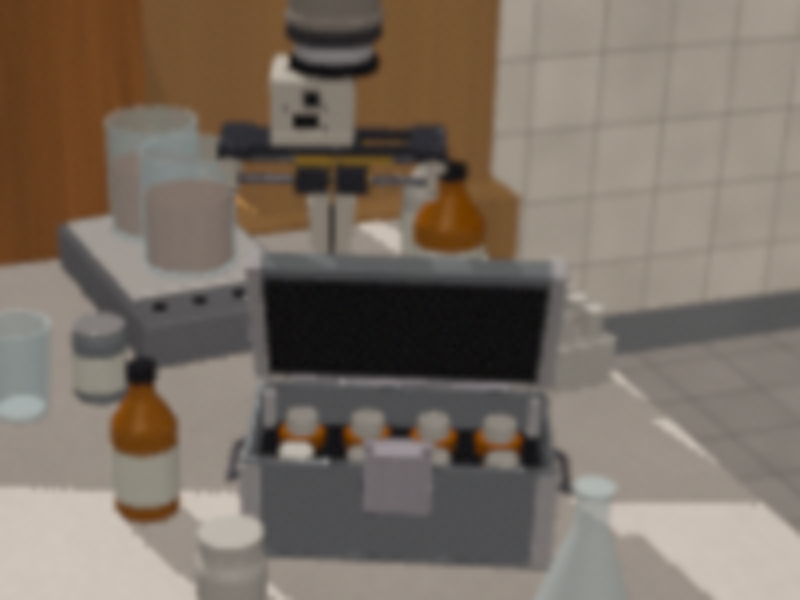

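Emit:
play_rows(moves=[255,-12,0,0,0,255,-24,0,0,0,255,-33,0,4,0,255,-42,0,8,0,255,-51,0,13,0,255,-60,0,18,0,255,-68,0,24,0,255,-76,0,31,0])

```text
time: 4.32
tool_pos: [558.5, 68.3, 209.1]
tcp_rot: [3.141, -0.0, 1.21]
contact_force: [-0.5, 2.8, 1.3]
grip_width: 0.3
```

```bash
python3 -c "
from h import *
where()
s=cam('side');crop(s,'s4.png',250,450,90,240,4)
"
```

```text
t 4.32 case xy [-10.2  60.3] z 209.1 rot [ 3.141 -0.     1.21 ] F [2.4 1.5 1.3] w 0.3 [-0.01  0.44  1.48  0.    1.22  0.35]
```

View pics/s4.png

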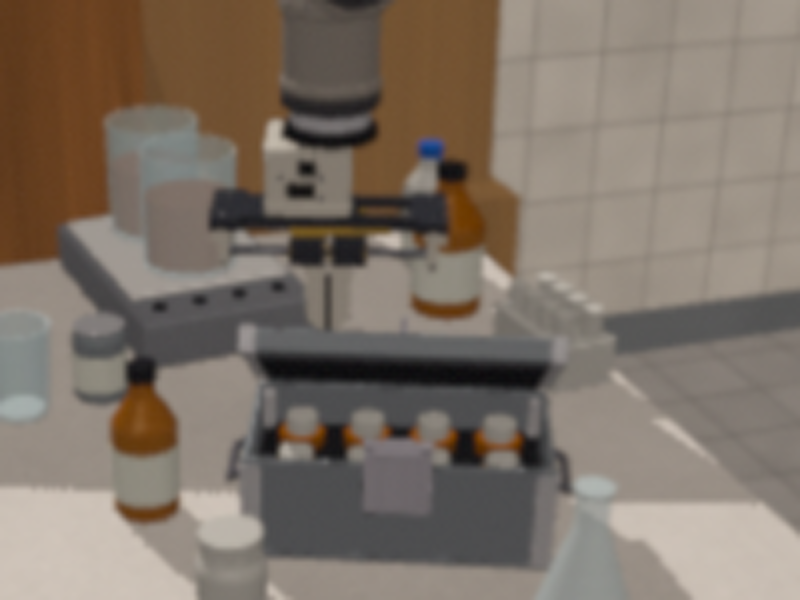

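Emit:
play_rows(moves=[255,-6,0,8,0,255,-12,0,16,0,255,-18,0,25,0,255,-23,0,34,0,255,-28,0,43,0,255,-31,0,52,0,255,-33,0,60,0,255,-34,0,66,0])

```text
time: 5.03
tool_pos: [546.3, 36.7, 142.4]
tcp_rot: [-3.141, 0.001, 1.21]
contact_force: [-1.5, -0.3, 1.7]
grip_width: 0.2
```

Emit:
play_rows(moves=[255,-1,0,4,0,255,-1,0,7,0,255,-1,0,7,0])

```text
time: 5.28
tool_pos: [546.4, 36.2, 137.2]
tcp_rot: [3.141, 0.001, 1.21]
contact_force: [-3.4, -2.4, 5.1]
grip_width: 0.4
```

```bash
python3 -c "
from h import *
where()
s=cam('side');crop(s,'s5.png',250,450,90,240,4)
"
```

```text
t 5.28 case xy [-44.6  60.3] z 137.2 rot [3.141e+00 1.000e-03 1.210e+00] F [-3.4  2.3  5.1] w 0.4 [-0.07  0.5   1.62 -0.    1.03  0.29]
```

View pics/s5.png

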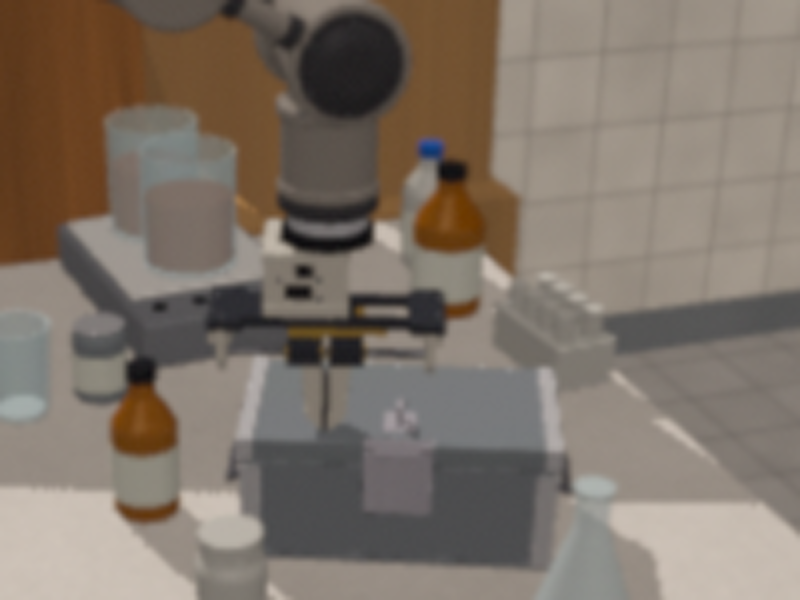

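Emit:
play_rows(moves=[255,0,0,2,0,255,0,0,4,0,255,0,0,4,0,255,0,0,4,0])

```text
time: 5.67
tool_pos: [546.4, 36.2, 136.9]
tcp_rot: [3.139, 0.0, 1.211]
contact_force: [-13.0, -2.1, 32.8]
grip_width: 0.6
```

Emit:
play_rows(moves=[255,0,0,-30,0,255,0,0,-60,0,255,-10,5,-80,0,100,-40,20,-85,0,0,-75,40,-85,0,0,-110,61,-85,0,0,-112,61,-85,0,0,-112,61,-85,0])

```text
time: 6.33
tool_pos: [564.1, -92.0, 217.3]
tcp_rot: [3.142, 0.0, 1.206]
contact_force: [-1.7, 0.2, 0.0]
grip_width: 29.4
```

```bash
python3 -c "
from h import *
where()
ob=bot.get_obs();c=cam('wrist');cv2.imwrite('pics/w6.png',c['color'][:,:,::-1])
W=w2c(c,ob);P=lambda x,y,z:np.array([*(C0+x*CX+y*CY),z])
for n,p in [('lidFL',(-75,132,115)),('lidFR',(-75,-132,115)),('hinge',(-82,0,118)),('endL',(-172,18,118)),('endR',(-172,-18,118)),('catch',(-36,0,134))]: print(n,np.round(proj(c,P(*p),W),0))
s=cam('side');crop(s,'s6.png',250,450,90,240,4)
"
```

```text
t 6.33 case xy [-158.2   -1.6] z 217.3 rot [3.142 0.    1.206] F [-0.4  1.7  0. ] w 29.4 [-0.3   0.45  1.44 -0.    1.25  0.07]
lidFL [[154. 110.]]
lidFR [[482. 109.]]
hinge [[318. 118.]]
endL [[298. 225.]]
endR [[339. 225.]]
catch [[317.  49.]]
```

View pics/w6.png

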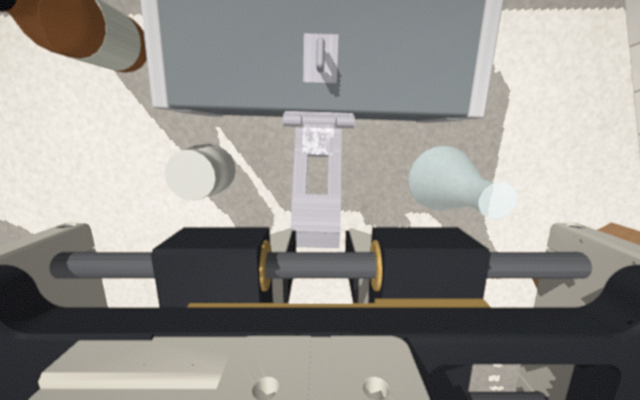

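View pics/s6.png

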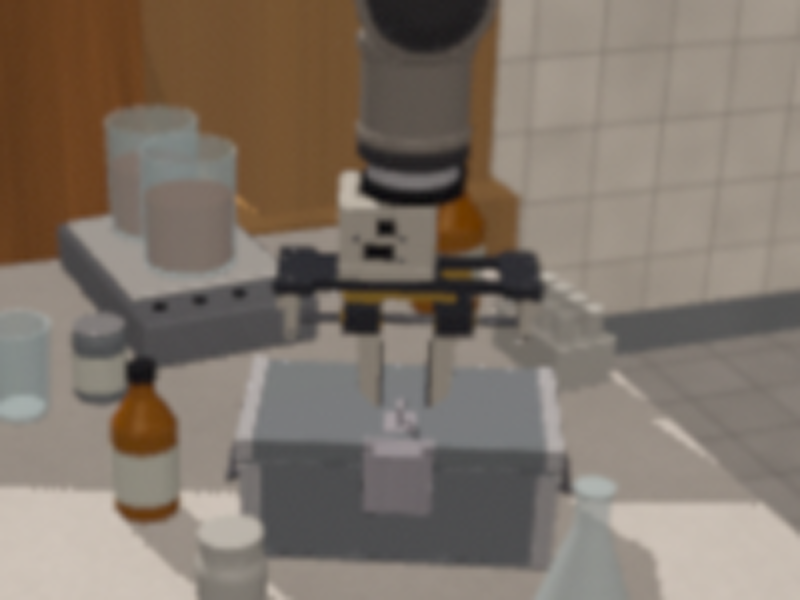

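```bash
python3 -c "
from h import *
ob=bot.get_obs();c=cam('wrist');s=cam('side');crop(c,'w7.png',270,370,100,260,5)
W=w2c(c,ob)
for th in (3.14,3.0,2.9,2.8,2.7):
  for nm,r,h in (('plateend',90,2.5),('liptip',90,12.5),('slot1',30,2.5),('slot2',62,2.5)):
    q=np.array([[*(C0+(-82+r*np.cos(th)-h*np.sin(th))*CX+y*CY),118+r*np.sin(th)+h*np.cos(th)] for y in (18,-18)])
    print(th,nm,np.round(proj(c,q,W)).tolist(),np.round((proj(s,q)-[250,90])*4).tolist())
"
```

```text
3.14 plateend [[299.0, 227.0], [340.0, 227.0]] [[372.0, 500.0], [419.0, 501.0]]
3.14 liptip [[300.0, 223.0], [339.0, 223.0]] [[372.0, 511.0], [419.0, 513.0]]
3.14 slot1 [[298.0, 159.0], [341.0, 159.0]] [[373.0, 462.0], [418.0, 463.0]]
3.14 slot2 [[299.0, 196.0], [340.0, 196.0]] [[372.0, 482.0], [419.0, 483.0]]
3.0 plateend [[298.0, 231.0], [341.0, 231.0]] [[373.0, 485.0], [420.0, 487.0]]
3.0 liptip [[299.0, 229.0], [340.0, 229.0]] [[372.0, 498.0], [420.0, 499.0]]
3.0 slot1 [[298.0, 159.0], [341.0, 159.0]] [[373.0, 457.0], [418.0, 458.0]]
3.0 slot2 [[298.0, 198.0], [341.0, 198.0]] [[373.0, 472.0], [419.0, 473.0]]
2.9 plateend [[297.0, 233.0], [342.0, 233.0]] [[373.0, 474.0], [421.0, 476.0]]
2.9 liptip [[298.0, 232.0], [341.0, 232.0]] [[373.0, 487.0], [420.0, 488.0]]
2.9 slot1 [[297.0, 159.0], [342.0, 159.0]] [[373.0, 454.0], [418.0, 455.0]]
2.9 slot2 [[297.0, 199.0], [342.0, 199.0]] [[373.0, 465.0], [419.0, 466.0]]
2.8 plateend [[297.0, 234.0], [343.0, 234.0]] [[373.0, 463.0], [421.0, 464.0]]
2.8 liptip [[298.0, 234.0], [342.0, 234.0]] [[373.0, 476.0], [421.0, 477.0]]
2.8 slot1 [[297.0, 159.0], [342.0, 159.0]] [[373.0, 450.0], [418.0, 451.0]]
2.8 slot2 [[297.0, 199.0], [342.0, 199.0]] [[373.0, 457.0], [420.0, 458.0]]
2.7 plateend [[296.0, 234.0], [343.0, 234.0]] [[374.0, 451.0], [421.0, 452.0]]
2.7 liptip [[297.0, 235.0], [342.0, 235.0]] [[373.0, 464.0], [421.0, 465.0]]
2.7 slot1 [[297.0, 158.0], [342.0, 158.0]] [[373.0, 447.0], [419.0, 448.0]]
2.7 slot2 [[296.0, 198.0], [343.0, 198.0]] [[373.0, 449.0], [420.0, 450.0]]
```

View pics/w7.png

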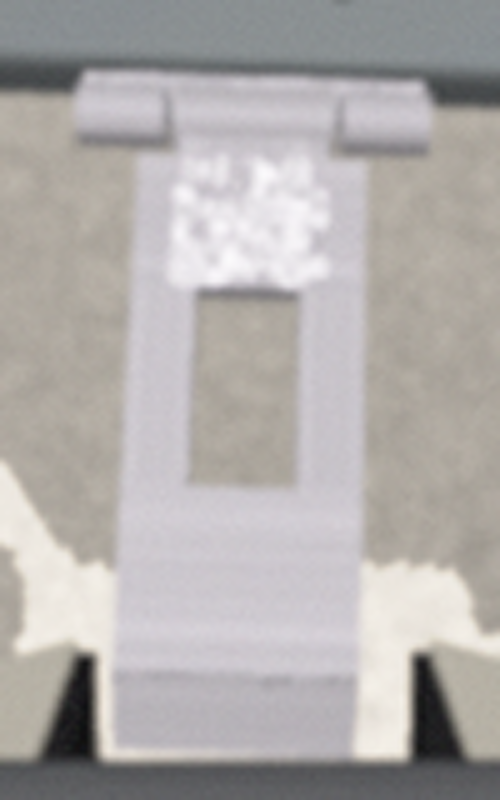

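```bash
python3 -c "
from h import *
s=cam('side');crop(s,'s8.png',320,380,170,225,12)
t=cam('top');crop(t,'t8.png',300,370,140,190,10)
"
```

```text
(no output)
```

View pics/s8.png

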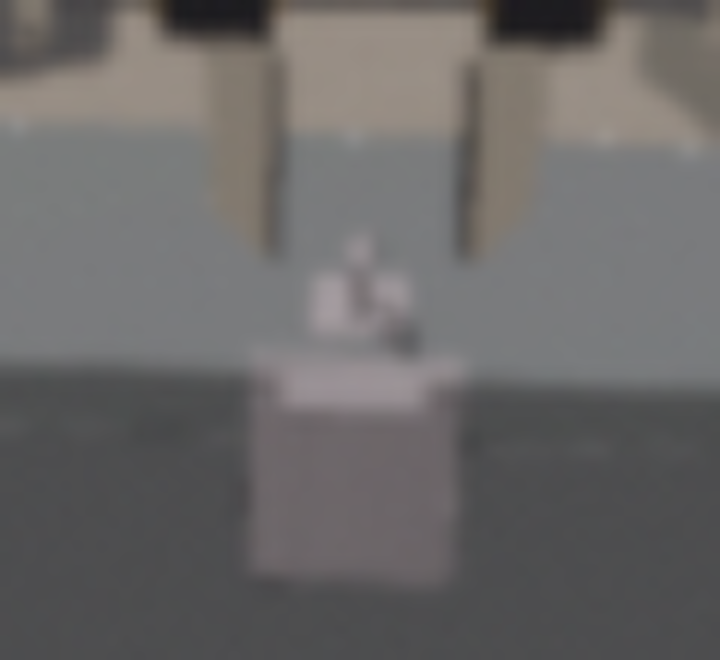

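View pics/t8.png

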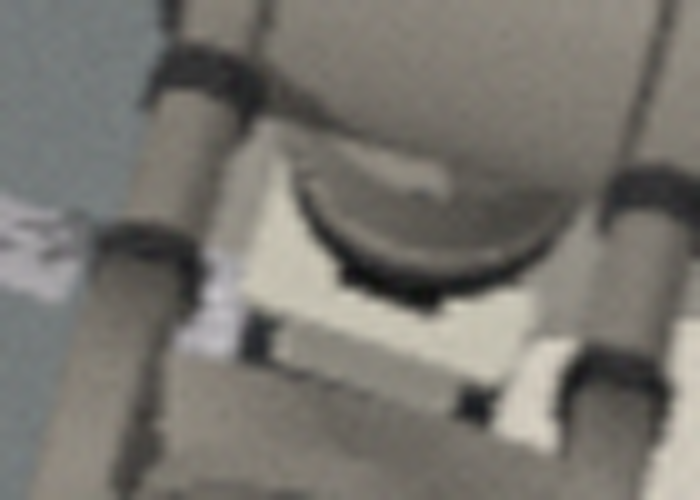

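```bash
cat >> h.py <<'E'
HG=C0-85*CX-1*CY
CX=np.array([np.cos(1.18),np.sin(1.18)]);CY=np.array([-CX[1],CX[0]]);C0=HG+82*CX
E
python3 -c "
from h import *
where();goto(-149,0,162)"
```

```text
t 6.63 case xy [-152.1   -1.4] z 217.7 rot [-3.142 -0.     1.212] F [-0.5  0.3  0.6] w 53.1 [-0.29  0.45  1.44  0.    1.25  0.07]
tool shift [ 3.1 -1.3 55.7] turn 1.8
```

Emit:
play_rows(moves=[0,3,-1,0,2,0,3,-1,0,2,0,3,-1,0,2,0,3,-1,0,2,0,3,-1,20,2,0,3,-1,40,2,0,3,-1,56,2,0,3,-1,56,2])

```text
time: 7.3
tool_pos: [562.3, -86.3, 158.5]
tcp_rot: [-3.136, 0.001, 1.176]
contact_force: [-1.4, 0.0, -0.3]
grip_width: 91.9
```

```bash
python3 -c "
from h import *
where()
c=cam('wrist');cv2.imwrite('pics/w9.png',c['color'][:,:,::-1])
s=cam('side');crop(s,'s9.png',290,410,150,240,6)"
```

```text
t 7.3 case xy [-150.6    1.1] z 158.5 rot [-3.136e+00  1.000e-03  1.176e+00] F [-0.5  1.3 -0.3] w 91.9 [-0.29  0.51  1.52 -0.    1.12  0.11]
```

View pics/w9.png

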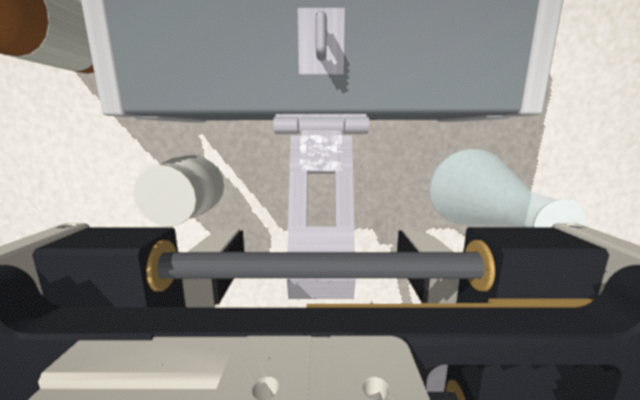

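View pics/s9.png

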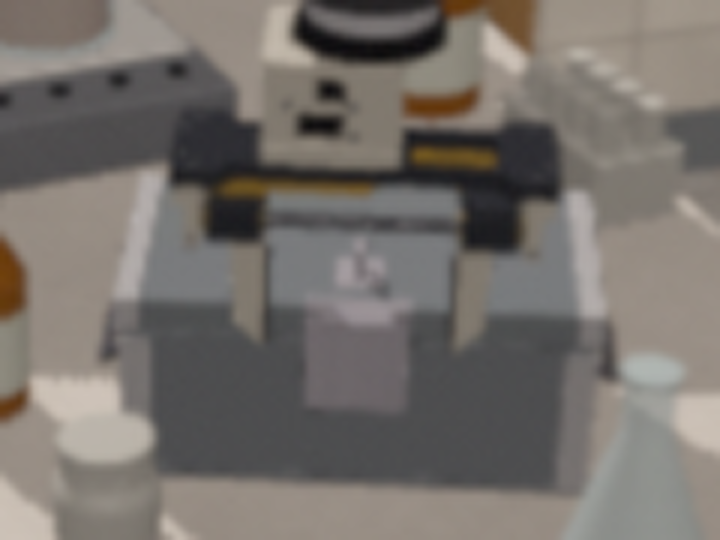

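Emit:
play_rows(moves=[255,0,0,0,0,255,0,0,0,0,255,0,0,0,0,255,0,0,0,0,255,0,0,0,0,255,0,0,0,0,255,0,0,0,0,255,0,0,0,0])

```text
time: 8.07
tool_pos: [564.1, -86.8, 161.7]
tcp_rot: [3.142, 0.0, 1.175]
contact_force: [0.6, 0.0, 0.7]
grip_width: 42.9
```

```bash
python3 -c "
from h import *
where()
s=cam('side');crop(s,'s10.png',290,410,150,240,6)
p=bot.get_obs()['tool_pos'];d=(p[:2]-C0)@CX+82;r=76
import math
a0=2.65
for a in np.arange(2.65,0.3,-.15): print(round(a,2),np.round([76*(math.cos(a)-math.cos(a0)),-76*(math.sin(a)-math.sin(a0))],0))
"
```

```text
t 8.07 case xy [-150.4   -0.8] z 161.7 rot [3.142 0.    1.175] F [ 0.3 -0.6  0.7] w 42.9 [-0.29  0.5   1.52 -0.    1.12  0.11]
2.65 [ 0. -0.]
2.5 [  6. -10.]
2.35 [ 14. -18.]
2.2 [ 22. -26.]
2.05 [ 32. -32.]
1.9 [ 42. -36.]
1.75 [ 53. -39.]
1.6 [ 65. -40.]
1.45 [ 76. -40.]
1.3 [ 87. -37.]
1.15 [ 98. -33.]
1.0 [108. -28.]
0.85 [117. -21.]
0.7 [125. -13.]
0.55 [132.  -4.]
0.4 [137.   6.]
```

View pics/s10.png

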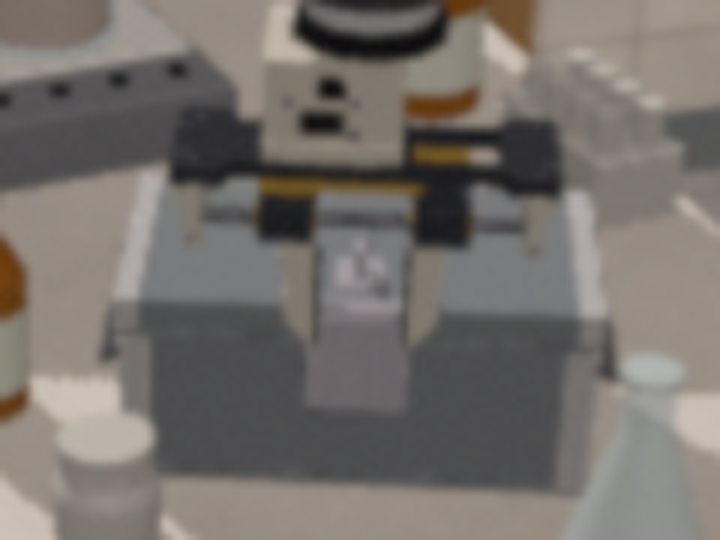

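Fingers straddle the strap (width 43, still closing); keep closing.

Emit:
play_rows(moves=[255,0,0,0,0,255,0,0,0,0,255,0,0,0,0,255,0,0,0,0,255,0,0,0,0])

```text
time: 8.53
tool_pos: [562.6, -86.4, 161.3]
tcp_rot: [-3.138, 0.001, 1.175]
contact_force: [-5.0, 1.0, 1.2]
grip_width: 35.3
```

Emit:
play_rows(moves=[255,3,0,-5,0,255,6,0,-10,0,255,10,0,-14,0,255,14,0,-18,0,255,18,0,-22,0,255,22,0,-26,0,255,27,0,-29,0,255,32,0,-32,0])

```text
time: 9.2
tool_pos: [575.0, -56.9, 193.2]
tcp_rot: [-3.137, 0.002, 1.175]
contact_force: [-7.5, -1.1, -4.4]
grip_width: 35.5
```

```bash
python3 -c "
from h import *
where()
s=cam('side');crop(s,'s11.png',290,410,130,220,6)"
```

```text
t 9.2 case xy [-118.6    0.6] z 193.2 rot [-3.137e+00  2.000e-03  1.175e+00] F [-3.9  6.5 -4.4] w 35.5 [-0.23  0.49  1.45 -0.    1.2   0.17]
```

View pics/s11.png

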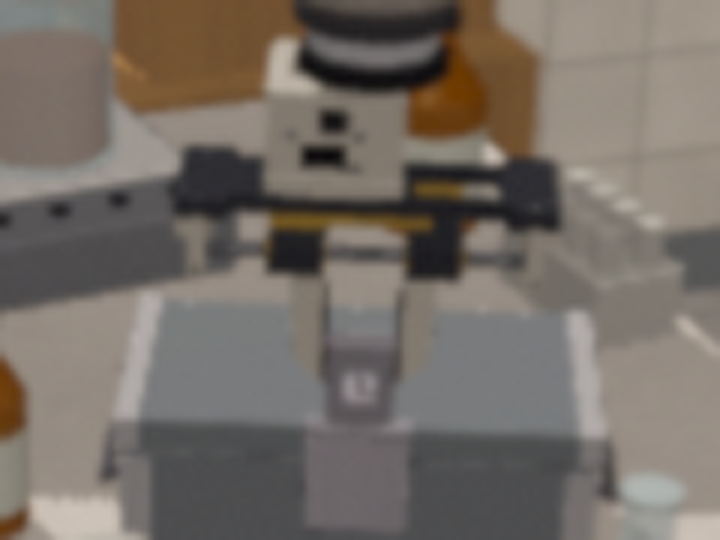

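Emit:
play_rows(moves=[255,7,0,-3,0,255,14,0,-5,0,255,21,0,-7,0,255,29,0,-8,0,255,37,0,-8,0,255,44,0,-7,0,255,51,0,-6,0,255,58,0,-4,0])

```text
time: 9.92
tool_pos: [597.6, -2.8, 200.2]
tcp_rot: [-3.14, 0.001, 1.175]
contact_force: [-12.9, 4.0, 15.0]
grip_width: 35.6
```

```bash
python3 -c "
from h import *
where()
s=cam('side');crop(s,'s12.png',290,410,130,220,6)"
```

```text
t 9.92 case xy [-59.9   0.2] z 200.2 rot [-3.140e+00  1.000e-03  1.175e+00] F [-1.2 13.5 15. ] w 35.6 [-0.13  0.51  1.39 -0.    1.24  0.26]
```

View pics/s12.png

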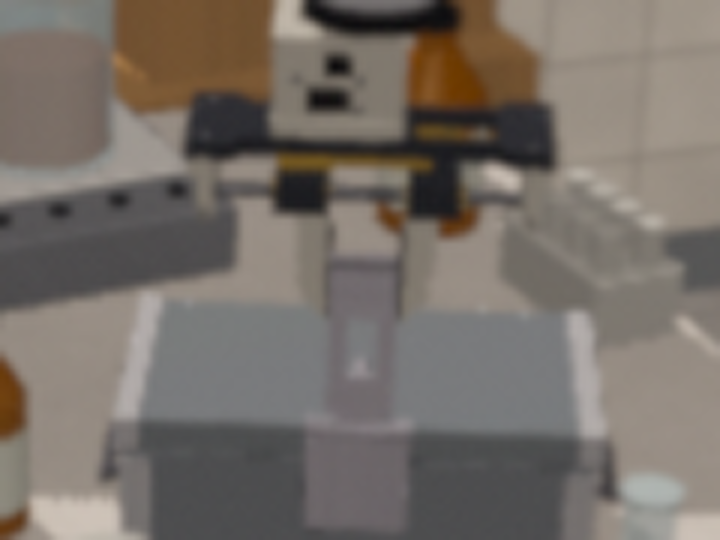

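Emit:
play_rows(moves=[255,6,-1,2,0,255,12,-1,5,0,255,17,-1,8,0,255,22,-1,11,0,255,26,-1,15,0,255,30,-1,19,0,255,34,-1,23,0,255,38,-1,27,0])

```text
time: 10.63
tool_pos: [614.2, 36.6, 175.9]
tcp_rot: [3.137, -0.009, 1.177]
contact_force: [-6.3, 16.2, 20.5]
grip_width: 35.3
```

Emit:
play_rows(moves=[255,3,0,4,0,255,6,0,9,0,255,8,0,13,0,255,10,0,17,0,255,11,0,20,0])

```text
time: 11.05
tool_pos: [619.3, 49.0, 155.6]
tcp_rot: [3.136, -0.012, 1.177]
contact_force: [-3.7, 27.3, 18.9]
grip_width: 35.6
```

```bash
python3 -c "
from h import *
where()
s=cam('side');crop(s,'s13.png',290,410,130,220,6)"
```

```text
t 11.05 case xy [-3.8 -0.1] z 155.6 rot [ 3.136 -0.012  1.177] F [23.8 13.8 18.9] w 35.6 [-0.05  0.59  1.38  0.01  1.16  0.34]
```

View pics/s13.png

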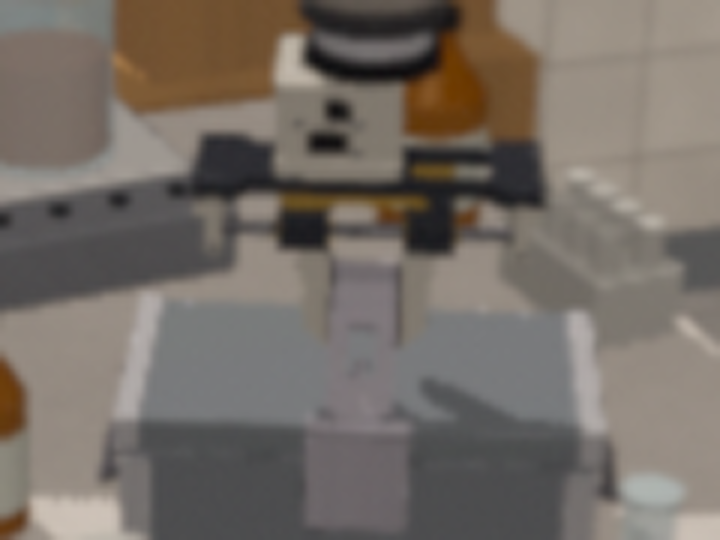

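Emit:
play_rows(moves=[0,0,0,0,0,0,0,0,0,0,0,0,0,0,0,0,0,0,0,0,0,0,0,-10,0,0,0,0,-30,0,0,0,0,-55,0,255,0,0,-70,0])

```text
time: 11.77
tool_pos: [617.6, 41.3, 223.7]
tcp_rot: [3.139, -0.001, 1.174]
contact_force: [0.5, -0.6, -0.0]
grip_width: 77.4
```

Emit:
play_rows(moves=[255,0,0,0,0,255,0,0,0,0,255,0,0,0,0,255,0,0,0,0,255,0,0,0,0,255,0,0,0,0,255,0,0,0,0,255,0,0,0,0])

```text
time: 12.43
tool_pos: [616.7, 41.9, 220.4]
tcp_rot: [-3.141, 0.0, 1.175]
contact_force: [0.1, 0.7, -0.3]
grip_width: 26.3
```

Emit:
play_rows(moves=[255,0,0,0,0,255,0,0,0,0])

```text
time: 12.6
tool_pos: [616.8, 41.9, 220.7]
tcp_rot: [3.142, 0.0, 1.175]
contact_force: [-0.0, -0.3, 0.0]
grip_width: 13.4
```

```bash
python3 -c "
from h import *
where();goto(-6,0,190)
s=cam('side');crop(s,'s14.png',290,410,130,220,6)
c=cam('wrist');cv2.imwrite('pics/w14.png',c['color'][:,:,::-1])"
```

```text
t 12.6 case xy [-11.3  -0.5] z 220.7 rot [3.142 0.    1.175] F [-0.3 -0.1  0. ] w 13.4 [-0.06  0.54  1.29 -0.    1.31  0.34]
tool shift [ 5.3 -0.5 30.7] turn -0.3
```

View pics/s14.png

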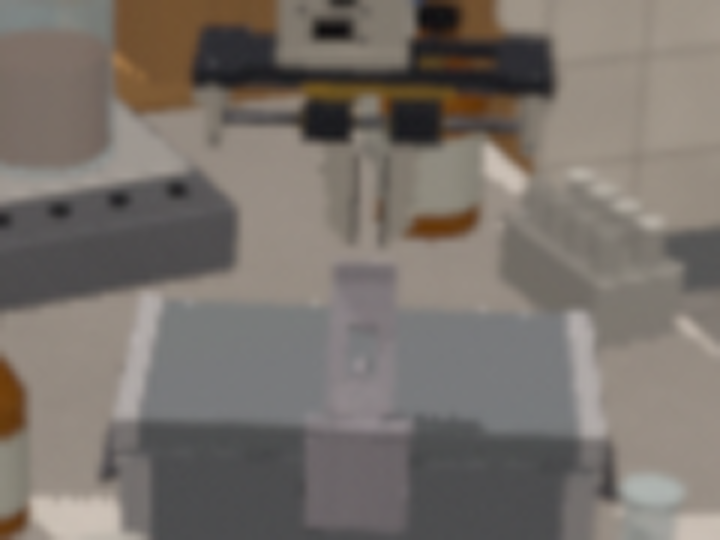

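View pics/w14.png

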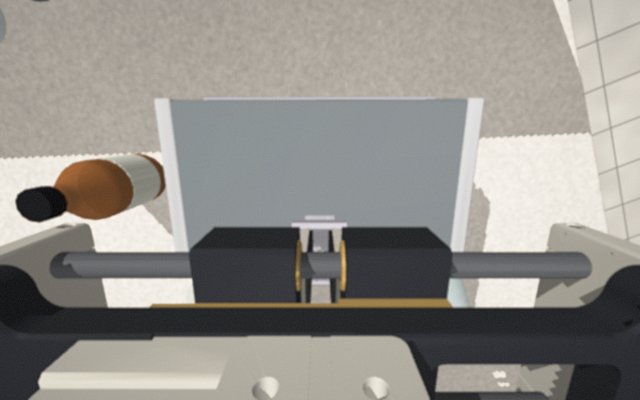

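Emit:
play_rows(moves=[255,-11,0,10,0,255,-11,0,20,0,255,-11,0,29,0,255,-11,0,37,0,255,-11,0,44,0,255,-11,0,51,0,255,-11,0,58,0,255,-11,0,63,0])

```text
time: 13.37
tool_pos: [612.5, 31.9, 156.8]
tcp_rot: [-3.141, 0.0, 1.175]
contact_force: [-0.4, 0.6, 1.0]
grip_width: 0.6
```

```bash
python3 -c "
from h import *
where()
s=cam('side');crop(s,'s15.png',290,410,130,220,6)"
```

```text
t 13.37 case xy [-22.2  -0.3] z 156.8 rot [-3.141  0.     1.175] F [0.4 0.6 1. ] w 0.6 [-0.07  0.58  1.4   0.    1.16  0.32]
```

View pics/s15.png

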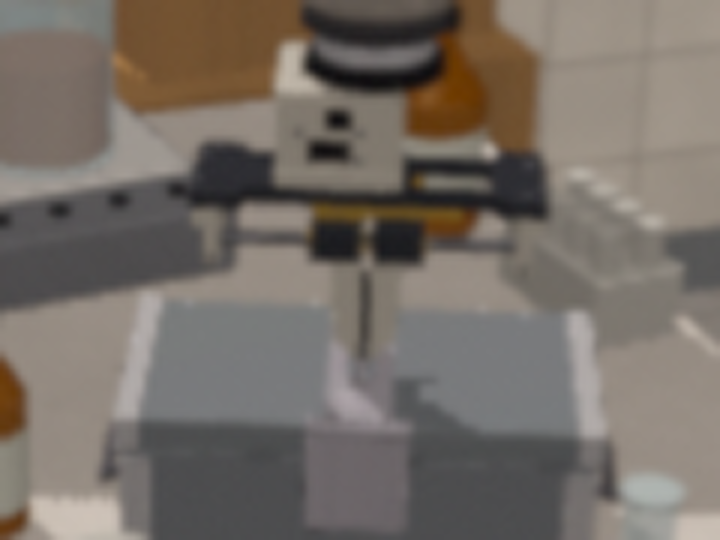

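Emit:
play_rows(moves=[255,0,0,-6,0,255,6,0,-6,0,255,13,0,-4,0,255,13,0,2,0,255,13,0,8,0,255,13,0,13,0,255,13,0,16,0,255,13,0,17,0])

```text
time: 14.08
tool_pos: [617.4, 43.9, 142.3]
tcp_rot: [3.141, -0.0, 1.175]
contact_force: [-6.5, 1.8, 18.9]
grip_width: 0.4
```

```bash
python3 -c "
from h import *
where()
s=cam('side');crop(s,'s16.png',290,410,130,220,6)"
```

```text
t 14.08 case xy [-9.2 -0.3] z 142.3 rot [ 3.141 -0.     1.175] F [-0.8  6.7 18.9] w 0.4 [-0.05  0.61  1.39  0.    1.14  0.34]
```

View pics/s16.png

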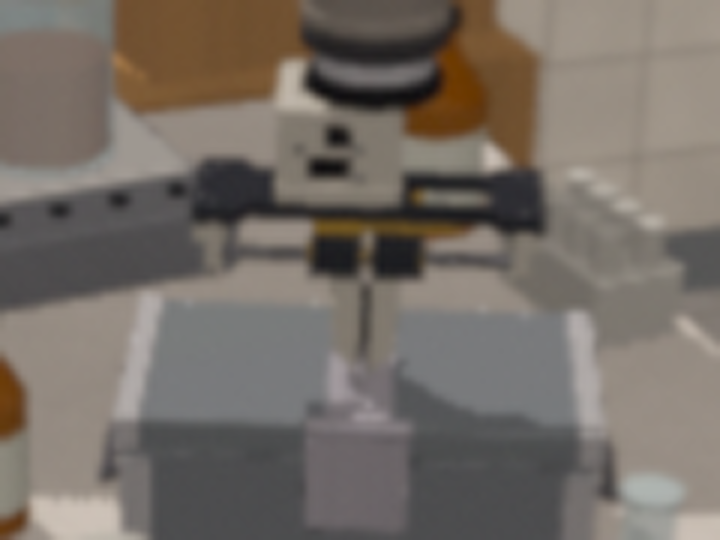

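Emit:
play_rows(moves=[255,0,0,1,0,255,0,0,1,0,255,0,0,1,0])

```text
time: 14.38
tool_pos: [617.4, 43.9, 142.3]
tcp_rot: [3.14, -0.001, 1.175]
contact_force: [-7.9, 1.5, 19.2]
grip_width: 0.3
```

Emit:
play_rows(moves=[255,0,0,-20,0,255,0,0,-50,0,255,0,0,-90,0,255,0,0,-130,0,255,-40,0,-140,0,255,-80,0,-140,0,255,-120,0,-140,0,255,-160,0,-140,0])

```text
time: 15.05
tool_pos: [554.7, -105.2, 279.4]
tcp_rot: [-3.141, 0.0, 1.176]
contact_force: [0.7, -0.8, 0.0]
grip_width: 0.4
```

```bash
python3 -c "
from h import *
where()
ob=bot.get_obs();s=cam('side');crop(s,'s17.png',290,410,140,230,6)
c=cam('wrist');cv2.imwrite('pics/w17.png',c['color'][:,:,::-1]);t=cam('top');cv2.imwrite('pics/t17.png',t['color'][:,:,::-1])
for th in (0,.08,.2):
  q=np.array([[*(C0+(-82+r*np.cos(th)-h*np.sin(th))*CX+y*CY),118+r*np.sin(th)+h*np.cos(th)] for y in (18,-18) for r,h in ((62,2.5),(90,2.5))])
  print(th,np.round((proj(s,q)-[290,140])*6).tolist(),np.round(proj(c,q,w2c(c,ob))).tolist())"
```

```text
t 15.05 case xy [-171.     0.9] z 279.4 rot [-3.141  0.     1.176] F [-0.5 -1.   0. ] w 0.4 [-0.32  0.39  1.36 -0.    1.39  0.07]
0 [[325.0, 308.0], [327.0, 285.0], [389.0, 310.0], [390.0, 288.0]] [[301.0, 38.0], [300.0, 4.0], [339.0, 38.0], [340.0, 4.0]]
0.08 [[325.0, 300.0], [327.0, 274.0], [390.0, 303.0], [390.0, 277.0]] [[301.0, 37.0], [300.0, 1.0], [340.0, 37.0], [340.0, 1.0]]
0.2 [[325.0, 290.0], [327.0, 259.0], [390.0, 292.0], [391.0, 261.0]] [[300.0, 36.0], [299.0, -2.0], [340.0, 36.0], [341.0, -2.0]]
```

View pics/s17.png

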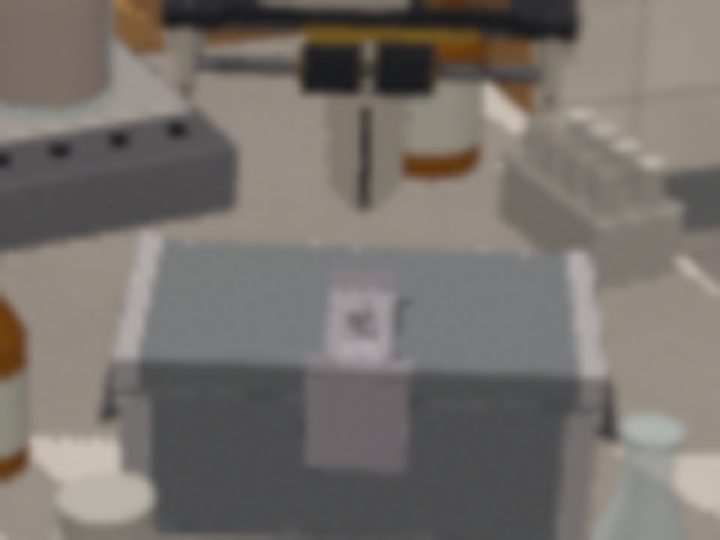

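View pics/w17.png

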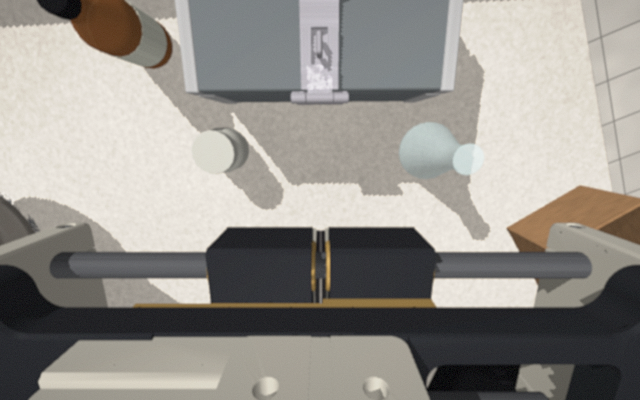

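View pics/t17.png

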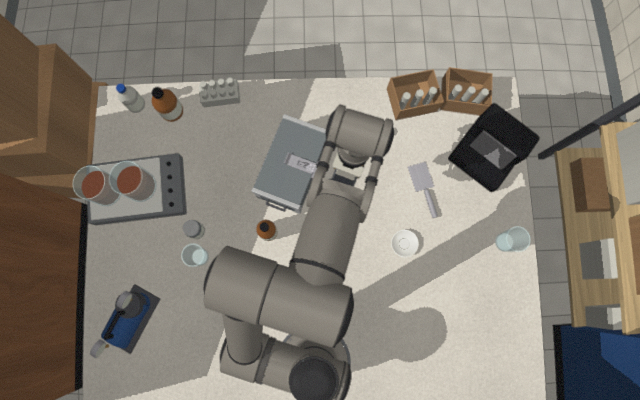

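```bash
python3 -c "
from h import *
print(bot.close_job());where()"
```

```text
the job is handed in; nothing more can be done
None
the job is handed in; nothing more can be done
```

I shut the lid first, then swung the hasp over the catch and handed the job in at about 15 s of the 67 s allowed. The hand-in reported no verdict.

- **Lid:** I pushed it shut with closed fingers. It met its stop at the expected height (TCP z about 137 mm) with 33 N of push, while the hasp was still out in front at about 2.65 rad.
- **Hasp:** I gripped the strap by its sides and swung it over to about 0.5 rad. I then let go and pressed the end plate down with closed fingers. It stopped at TCP z 142.3 mm, against 142.5 mm expected for flat, and pressing 1 mm further moved nothing (19 N).
- **Last checks:** The side view puts the plate/lip edge at row 288, against 285–288 expected for flat and about 275 at 0.08 rad. The catch shows through the slot. The bystanders looked to be where they began, by eye and not measured. The gripper was clear, with contact force near zero.
- **Disagreements along the way:** My first reading of the hasp angle, about 3.14 rad, was wrong because I took the bracket for the strap; I corrected it to 2.65 rad before gripping. The case pose also shifted by about 3 mm and 0.03 rad, which I corrected from the wrist view.

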